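Match the sample bracket

TASK

A sample bracket is screwed down in the far place of the two-place plywood tray on the left. From the three-place bin on the right pick the bracket of the same shape and put it flat in the empty near place of the tray. Leave the other two brackets lying where they are.

Things in the scene. Friction and masses are not known exactly. Their poses are not given: they have to be found in the camera images.
- tee_bracket: T-shaped flat bracket of plain aluminium, 12 mm thick, 70 (x) x 80 (y) mm, 0.1 kg, the same shape and size as the sample. Arms are 24 mm wide: the crossbar lies along y at x = -35 to -11 mm, the stem runs along x from -11 to +35 mm at y = -12 to +12 mm. Origin: underside, centre of its outline; z up. Starts flat in the bin.
- ell_bracket: L-shaped flat bracket of plain aluminium, 12 mm thick, 70 (x) x 80 (y) mm, arms 24 mm wide; not the sample's shape. One arm lies along y at x = -35 to -11 mm, the other runs along +x from its -y end. Origin: underside, centre of its outline; z up. It starts flat in another place of the bin.
- straight_bracket: Straight flat bracket of plain aluminium, 12 mm thick, 24 (x) x 100 (y) mm; not the sample's shape. Origin: underside, centre of its outline; z up. The fixed plywood bin on the right has three places, each 134 x 134 mm inside, floor 6 mm above the bench, walls 30 mm high; each bracket starts flat in one of them, which one and which way turned varies.
- empty_place (a point): Centre of the floor of the tray's empty near place, 6 mm above the bench, 134 x 134 mm inside, walls 30 mm high above the bench. x points from here to the far place, z up. The sample, a T-shaped bracket like tee_bracket, is fixed in the far place, 140 mm along +x. The tray is fixed to the bench; its place and yaw vary.

How it is judged:
By the outcome, as a careful person would: the job done as asked, in the order asked, and still so for the second after the job is handed in, with the robot touching nothing.
It also fails if it takes over 35 s, if anything falls off the work surface, if the arm or the gripper's body presses on something with over 40 N, if the wrist force passes 120 N, or if a joint passes its speed limit or range.

ROBOT

A 6-joint arm with a two-finger parallel gripper is mounted at the origin on a cart in front of the work surface, level with it; the furniture and walls round the work are solid. World frame = base frame: x ahead of the robot, y to its left, z up, the work surface at z = 0. Lengths are in mm, angles in rad, forces in N, time in s.
With the tool pointing down it reaches from about 400 to 925 mm from the base axis. Payload 3.4 kg.
Tool frame: the origin (TCP) lies midway between the tips of the shut fingers; the grasp point (between the pads) lies 19 mm behind it; z points along the fingers, y is the line along which they close (so a half turn about z gives the same grasp; the last joint's range is limited). The gripper opens to 85 mm and grips with 20 to 120 N. Pads are 22 mm wide; open, the fingers measure 114 mm over their backs; the gripper's body (76 mm by 85 mm) begins 54 mm behind the grasp point. The pads swing forward as they close: fully open they stand 13 mm farther back than shut.
Start: joints at [-1.202, 0.307, 1.506, -0, 1.328, -0.073], TCP at [246.349, -519.561, 231.305] pointing down, gripper open.
Joint ranges: [-3.12, 3.12], [-1.05, 2.28], [0.14, 2.33], [-1.42, 4.57], [0.1, 2.73], [-2.68, 2.68]. Speed limits (rad/s): [2.57, 2.57, 3.14, 3.14, 3.14, 3.14].

INTERFACE

Orientations are given as a unit quaternion [w, x, y, z].
In Python, from cell import arm, camrig, monitor, ticket gives the robot as it stands (arm), with the cameras (camrig), the readings (monitor) and the job (ticket).
- The arm moves only by the tool shift_gripper, called after "Emit:" by a JSON object that holds its "api" and its "payload". Schema: {"type":"object","properties":{"rows":{"type":"string"},"finger_gap":{"type":"number"},"only":{"type":"string"},"quiet":{"type":"boolean"},"lines":{"type":"string"}},"required":["rows"],"additionalProperties":false}. rows is a string of 1 to 5 rows, parted by a bar, with the numbers parted by commas; each row has 6 numbers: dx, dy, dz in parts of the range, where 1.0 means 1000 mm, then a rotation vector rx, ry, rz in a scale on which 1.0 is pi/2 rad; each row shifts and turns the commanded pose from where the row before left it, along the tool's axes as they then stand; what a row does not reach is not made up. A row lasts 1/12 s, in which the tool goes at most 41.7 mm and 0.125 rad, less where a joint would pass 70% of its speed; a pose out of reach is approached as far as the arm can. finger_gap is the finger opening in mm, set as the call begins (left out keeps the last). The fingers move at their own pace and stop on an object; the grip force is fixed at half the most. Time passes only in rows, so rows that do not move let the fingers close. The tool returns the time, the measured TCP pose, the force, the opening and the grip force at its end. only (a regular expression) keeps the lines of the reply that match it, lines (a string "A,B") keeps lines A to B, and quiet returns only ok. Input that does not fit is refused with a message, and nothing moves.
- monitor.get_state(): the state, without advancing time (a new reading comes with each control period).
- camrig.camera(name): name is "side" or "top" or "wrist"; returns the picture (400x640x3 uint8, blue, green, red); there is no depth.
- camrig.calibration(name): a dict with "K" (3x3 intrinsics, pixels), "D" ([k1, k2, p1, p2, k3] as OpenCV has them; the pictures are not rectified), "pose" (4x4, takes a point from camera to world coordinates). Camera axes: x right, y up, looking along -z (the intrinsics and any distortion apply to the point x, -y, -z); pixel columns grow to the right and rows downward; lengths in mm; the calibration is good to about 2 mm. A picture is of the moment at which its call begins: read the wrist's pose just before it. calibration takes no time and is no camera call; for the wrist camera it gives the pose at the moment of the call.
- ticket.sign_off(): hands the job in; it is judged then, once.
The state is a dict: "time": time; "joint_pos": joint angles; "joint_vel": joint speeds; "joint_efforts": joint torques, N m; "tool_pos": TCP position; "orientation": TCP orientation; "wrist_force": force on the tool from outside, world axes, zero at the start; "wrist_torque": the same for the moment, N m; "grip_width": finger opening in mm; "finger_force": force on a finger pad.
Only numpy, scipy, OpenCV 4.12 (cv2) and the standard library are available. Lean on these libraries where they do the work, as an engineer would, in place of code of your own. Each camera call takes 0.05 s, during which the arm holds its last target. There are 200 camera calls.

## Working session

There is one attempt and no reset: what is moved stays moved. The work goes in short steps, Python scripts to look and compute and a tool call to move; the robot and the scene stay as the last step left them, time stands still between calls to the robot, and variables do not carry over. Pictures are saved under pics/ and viewed, at most 10 in all, crops included, and the job is handed in when it is done.

```bash
ls; mkdir -p pics
```

Run:
```python
from cell import arm, camrig, monitor, ticket
import cv2
for n in("top","side"):
    cv2.imwrite(f"pics/{n}0.png",camrig.camera(n)); c=camrig.calibration(n); print(n,c["K"],c["D"],c["pose"])
s=monitor.get_state(); print(s["time"],s["tool_pos"],s["orientation"],s["grip_width"])
```

```text
cell.py
pics
top [[511.38109036   0.         319.4814336 ]
 [  0.         511.38109036 204.30331361]
 [  0.           0.           1.        ]] [-0.00884376  0.          0.          0.          0.        ] [[ 2.19092479e-03  9.83621501e-01 -1.80233022e-01  2.97130485e+02]
 [-9.99942219e-01  2.58102913e-04 -1.07467688e-02  4.62096632e+01]
 [-1.05242342e-02  1.80246153e-01  9.83565232e-01  1.17042426e+03]
 [ 0.00000000e+00  0.00000000e+00  0.00000000e+00  1.00000000e+00]]
side [[388.17523467   0.         314.55930901]
 [  0.         388.17523467 195.3120905 ]
 [  0.           0.           1.        ]] [-0.05954573  0.          0.          0.          0.        ] [[-9.57082024e-01  1.47498524e-01 -2.49475821e-01  2.39280804e+02]
 [-2.89810655e-01 -4.81305001e-01  8.27257687e-01  9.76425122e+02]
 [ 1.94532737e-03  8.64054212e-01  5.03395008e-01  5.96071223e+02]
 [ 0.00000000e+00  0.00000000e+00  0.00000000e+00  1.00000000e+00]]
0.1 [ 246.12002545 -518.96095772  230.46482596] [-9.21648229e-04  9.75594612e-01  2.19577513e-01 -1.41646708e-04] 85.36296530565129
```

View pics/top0.png

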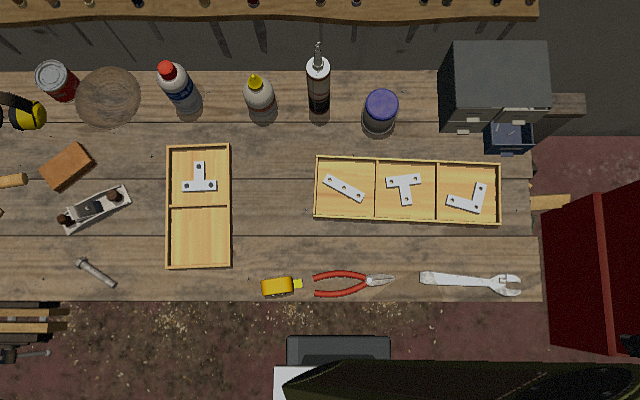

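View pics/side0.png

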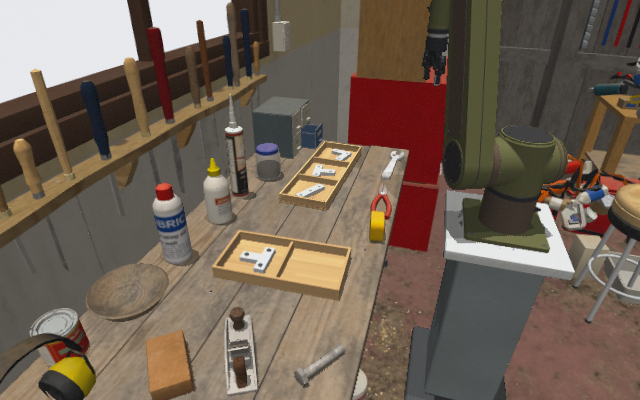

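The top view shows the tee in the middle bin place at about (404,189), with its stem toward the robot. The straight bracket is left of it at (344,187) and the ell is to the right at (467,198). The sample is at (199,178) and the empty near place at (199,238). The side view shows the same layout, with the tee at about (323,171).

Create vis.py:
```python
import numpy as np, cv2
from cell import arm, camrig, monitor, ticket
from scipy.spatial.transform import Rotation as R
def ray(cal,px):
    u=cv2.undistortPoints(np.float64(px).reshape(-1,1,2),np.array(cal["K"]),np.array(cal["D"])).reshape(-1,2)
    P=np.array(cal["pose"]); d=np.c_[u[:,0],-u[:,1],-np.ones(len(u))]@P[:3,:3].T
    return P[:3,3],d/np.linalg.norm(d,axis=1)[:,None]
def plane(cal,px,z):
    o,d=ray(cal,px); return o+d*((z-o[2])/d[:,2])[:,None]
def tri(c1,p1,c2,p2):
    """least-squares crossing of rays; returns points and miss distances"""
    o1,D1=ray(c1,p1); o2,D2=ray(c2,p2); X=[];G=[]
    for a,b in zip(D1,D2):
        t=np.linalg.lstsq(np.c_[a,-b],o2-o1,rcond=None)[0]
        q1,q2=o1+t[0]*a,o2+t[1]*b; X.append((q1+q2)/2); G.append(np.linalg.norm(q1-q2))
    return np.array(X),np.array(G)
def blobs(img,box,smax=45,vmin=120,amin=80):
    x0,y0,x1,y1=box; h=cv2.cvtColor(img[y0:y1,x0:x1],cv2.COLOR_BGR2HSV)
    m=((h[...,1]<smax)&(h[...,2]>vmin)).astype(np.uint8)*255
    m=cv2.morphologyEx(m,cv2.MORPH_CLOSE,np.ones((3,3)))
    cs=cv2.findContours(m,cv2.RETR_EXTERNAL,cv2.CHAIN_APPROX_NONE)[0]
    return [c+np.array([x0,y0]) for c in cs if cv2.contourArea(c)>amin]
def cen(c):
    m=cv2.moments(c); return np.array([m["m10"],m["m01"]])/m["m00"]
def delta(target,yaw_y=None):
    """shift along the tool axes to a world TCP target; turn about tool z bringing tool y to world angle yaw_y (mod pi)"""
    s=monitor.get_state(); q=s["orientation"]; r=R.from_quat([q[1],q[2],q[3],q[0]])
    d=r.inv().apply(np.array(target)-s["tool_pos"]); y=r.apply([0,1,0]); out=[d.round(1)]
    if yaw_y is not None:
        a=(np.arctan2(y[1],y[0])-yaw_y+np.pi/2)%np.pi-np.pi/2  # tool z down: + turn lowers world angle
        out.append(round(a,3))
    z=r.apply([0,0,1]); print("t",s["time"],"tcp",s["tool_pos"].round(1) if hasattr(s["tool_pos"],"round") else s["tool_pos"],"z",z.round(4),"delta",*out,"j6",round(s["joint_pos"][5],2))
```

Run:
```python
from vis import *
t,s=cv2.imread("pics/top0.png"),cv2.imread("pics/side0.png"); ct,cs=camrig.calibration("top"),camrig.calibration("side")
for n,im,c,b in(("top",t,ct,(315,155,502,225)),("topS",t,ct,(168,145,230,205)),("side",s,cs,(280,140,365,210)),("sideS",s,cs,(215,232,290,290))):
    for k in blobs(im,b,amin=30):
        print(n,cen(k).round(1),cv2.contourArea(k),cv2.boundingRect(k)); a=cv2.approxPolyDP(k,2.2,True)[:,0]
        if n[:3]=="top":print(a.tolist(),plane(c,a,18)[:,:2].round(0).tolist())
v=np.hstack([cv2.resize(t[150:225,360:450],None,fx=4,fy=4,interpolation=2),cv2.resize(s[150:195,290:346],None,fx=7,fy=6.6667,interpolation=2)[:300]])
cv2.imwrite("pics/crop1.png",v)
```

```text
top [469.6 199.4] 510.5 (446, 182, 41, 31)
[[486, 185], [477, 182], [472, 200], [448, 194], [446, 203], [480, 212]] [[554.0, -324.0], [561.0, -304.0], [518.0, -290.0], [532.0, -236.0], [511.0, -231.0], [491.0, -307.0]]
top [403.8 184.8] 487.0 (386, 173, 35, 32)
[[419, 173], [386, 177], [387, 186], [400, 187], [402, 204], [411, 203], [409, 184], [420, 182]] [[582.0, -171.0], [572.0, -95.0], [551.0, -97.0], [549.0, -126.0], [509.0, -130.0], [511.0, -151.0], [556.0, -147.0], [561.0, -173.0]]
top [343.6 187.4] 397.5 (323, 173, 42, 30)
[[327, 173], [323, 180], [325, 183], [360, 202], [364, 193]] [[582.0, 42.0], [565.0, 51.0], [558.0, 46.0], [514.0, -34.0], [535.0, -43.0]]
topS [198.5 179.7] 474.5 (182, 161, 34, 30)
[[194, 161], [194, 180], [182, 181], [182, 190], [215, 189], [215, 180], [203, 179], [203, 161]] [[611.0, 352.0], [566.0, 350.0], [563.0, 378.0], [542.0, 377.0], [544.0, 300.0], [565.0, 301.0], [568.0, 329.0], [611.0, 331.0]]
side [310.4 189.9] 122.5 (296, 183, 28, 14)
side [322.1 170.9] 139.0 (312, 165, 23, 11)
side [340.5 153.7] 108.0 (332, 148, 19, 12)
sideS [257.9 258.2] 410.5 (240, 247, 35, 26)
```

View pics/crop1.png

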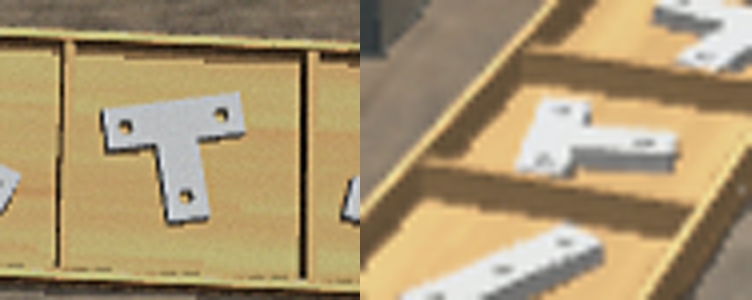

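The crop shows the tee with its stem towards the robot and slightly skewed, with one hole near each crossbar end and one at the stem end. Next I hover above it.

Run:
```python
from vis import *
delta([538,-137.5,200],1.687)
c=camrig.calibration("wrist");s=monitor.get_state();P=c["pose"];q=s["orientation"];r=R.from_quat([q[1],q[2],q[3],q[0]])
print(c["K"],c["D"]); print("cam in tool",r.inv().apply(P[:3,3]-s["tool_pos"]).round(1)); print((r.inv().as_matrix()@P[:3,:3]).round(3))
```

```text
t 0.1 tcp [ 246.1 -519.   230.5] z [-7.0e-04  1.7e-03 -1.0e+00] delta [ 427.2 -219.6   30.9] 0.327 j6 -0.07
[[300.78111902   0.         320.16367765]
 [  0.         300.78111902 202.04843502]
 [  0.           0.           1.        ]] [0.01824366 0.         0.         0.         0.        ]
cam in tool [  73.     0.7 -142.6]
[[-0.001  0.959  0.284]
 [ 1.     0.     0.001]
 [ 0.     0.284 -0.959]]
```

Units first: shifts go in shares of 1000 mm and turns go in shares of pi/2 rad. So 30.5 mm is 0.0305, -15.7 mm is -0.0157.

Emit:
{"api": "shift_gripper", "payload": {"rows": "0.0305,-0.0157,0.0022,0,0,0 | 0.0305,-0.0157,0.0022,0,0,0 | 0.0305,-0.0157,0.0022,0,0,0 | 0.0305,-0.0157,0.0022,0,0,0 | 0.0305,-0.0157,0.0022,0,0,0", "finger_gap": 55}}

```text
time: 0.52
tool_pos: [350.8, -381.7, 219.7]
orientation: [-0.0, 0.976, 0.219, -0.0]
wrist_force: [1.5, -0.0, -0.8]
grip_width: 55.1
finger_force: 0.0
```

Emit:
{"api": "shift_gripper", "payload": {"rows": "0.0305,-0.0157,0.0022,0,0,0 | 0.0305,-0.0157,0.0022,0,0,0 | 0.0305,-0.0157,0.0022,0,0,0 | 0.0305,-0.0157,0.0022,0,0,0 | 0.0305,-0.0157,0.0022,0,0,0"}}

```text
time: 0.93
tool_pos: [455.1, -245.3, 208.9]
orientation: [-0.0, 0.976, 0.22, -0.0]
wrist_force: [0.0, 0.1, 0.3]
grip_width: 54.8
finger_force: 0.0
```

Emit:
{"api": "shift_gripper", "payload": {"rows": "0.0305,-0.0157,0.0022,0,0,0 | 0.0305,-0.0157,0.0022,0,0,0 | 0.0305,-0.0157,0.0022,0,0,0 | 0.0305,-0.0157,0.0022,0,0,0"}}

```text
time: 1.27
tool_pos: [538.4, -136.3, 200.0]
orientation: [-0.0, 0.976, 0.22, -0.0]
wrist_force: [0.3, 0.3, -0.9]
grip_width: 55.0
finger_force: 0.0
```

Emit:
{"api": "shift_gripper", "payload": {"rows": "0,0,0,0,0,0.0694 | 0,0,0,0,0,0.0694 | 0,0,0,0,0,0.0694 | 0,0,0,0,0,0 | 0,0,0,0,0,0"}}

```text
time: 1.68
tool_pos: [537.7, -137.8, 200.1]
orientation: [-0.0, 0.998, 0.059, -0.0]
wrist_force: [0.0, -0.7, 0.7]
grip_width: 55.2
finger_force: 0.0
```

Create look.py:
```python
import sys
from vis import *
n=sys.argv[1]; c=camrig.calibration("wrist"); im=camrig.camera("wrist"); cv2.imwrite(f"pics/{n}.png",im); np.savez(f"pics/{n}.npz",**{k:np.array(c[k]) for k in("K","D","pose")})
delta([538,-137.5,200],1.687)
for k in blobs(im,(0,0,640,400),amin=400):
    a=cv2.approxPolyDP(k,5,True)[:,0]; print(cen(k).round(1),cv2.contourArea(k),a.tolist())
```

```bash
python3 look.py w1
```

```text
t 1.7333 tcp [ 537.7 -138.   200.2] z [-7.e-04  2.e-04 -1.e+00] delta [ 0.3 -0.4  0.2] 0.002 j6 1.12
[354.4 329.8] 1064.5 [[326, 319], [324, 332], [382, 343], [387, 329]]
[199.2 232.9] 921.0 [[155, 233], [242, 243], [234, 230], [200, 226], [195, 238], [189, 228], [197, 225], [160, 220], [168, 225]]
[448.8 209.5] 2270.5 [[492, 184], [473, 177], [453, 212], [410, 194], [399, 212], [460, 238]]
[321.3 164.4] 2506.5 [[357, 142], [284, 143], [285, 165], [310, 167], [311, 205], [332, 204], [332, 166], [357, 165]]
[190.5 154.3] 2103.5 [[154, 118], [146, 138], [228, 189], [236, 172]]
[544.2  30.2] 670.5 [[522, 34], [577, 37], [564, 35], [565, 24], [531, 20]]
```

View pics/w1.png

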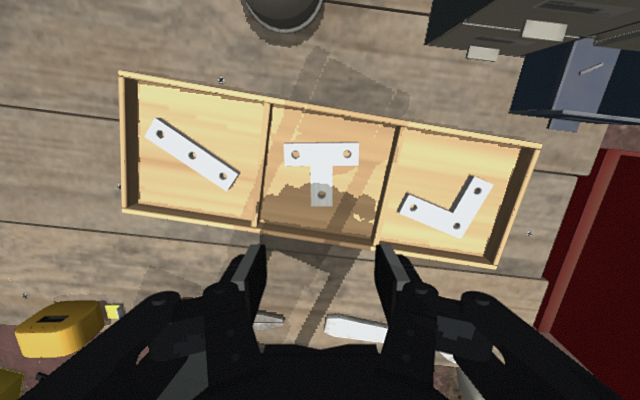

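The wrist view shows the tee centred with its corners at (284..357, 142..165) and its stem end at (321,205), nearly square to the tool. I descend 90 mm for a second view to measure its height.

To row units: 30 mm is 0.03.

Emit:
{"api": "shift_gripper", "payload": {"rows": "0,0,0.03,0,0,0 | 0,0,0.03,0,0,0 | 0,0,0.03,0,0,0 | 0,0,0,0,0,0"}}

```text
time: 2.07
tool_pos: [533.5, -136.9, 105.5]
orientation: [-0.002, 0.998, 0.059, -0.005]
wrist_force: [-1.1, 0.3, -0.6]
grip_width: 54.9
finger_force: 0.0
```

```bash
python3 look.py w2
```

Run:
```python
from vis import *
L=lambda n:(np.load(f"pics/{n}.npz"),cv2.imread(f"pics/{n}.png"))
(c1,i1),(c2,i2)=L("w1"),L("w2")
def tee(c,i):
    o=[]
    for k in blobs(i,(0,0,640,400),amin=1500):
        a=cv2.approxPolyDP(k,.012*cv2.arcLength(k,True),True)[:,0].astype(float)
        if len(a)==8 and abs(cen(k)[0]-320)<60:
            # refine: fit line to contour pts of each side, intersect
            k=k[:,0]; idx=[int(np.argmin(((k-p)**2).sum(1))) for p in a]; ls=[]
            for j in range(8):
                s,e=idx[j],idx[(j+1)%8]; n=(e-s)%len(k); pts=k[[(s+q)%len(k) for q in range(n//6+1,n-n//6)]]
                vx,vy,x,y=cv2.fitLine(np.float32(pts),cv2.DIST_HUBER,0,.01,.01).ravel(); ls.append(np.cross([x,y,1],[x+vx*10,y+vy*10,1]))
            cr=[np.cross(ls[j-1],ls[j]) for j in range(8)]; p=np.array([q[:2]/q[2] for q in cr])
            # order: start at the corner after the convex corner with smallest y, smallest x
            st=int(np.argmin(p[:,0]+p[:,1])); o=np.roll(p,-st,0)
    return np.array(o)
p1,p2=tee(c1,i1),tee(c2,i2); print(p1.round(1).tolist(),p2.round(1).tolist())
X,g=tri(c1,p1,c2,p2); print(X.round(1),g.round(1))
print("plane from w2 at 18:\n",plane(c2,p2,18).round(1)); print("w1:\n",plane(c1,p1,18).round(1))
ct,cs=camrig.calibration("top"),camrig.calibration("side")
print("top x side, tee / sample:",tri(ct,[[403.8,184.8],[198.5,179.7]],cs,[[322.1,170.9],[257.9,258.2]]))
```

```text
t 2.1167 tcp [ 535.1 -137.4  107.9] z [-0.0072  0.0025 -1.    ] delta [  2.3   0.2 -92.2] 0.001 j6 1.13
[162.9 268.2] 989.0 [[103, 269], [111, 270], [115, 259], [137, 272], [202, 280], [207, 270], [114, 255]]
[322.7 224.1] 484.5 [[309, 203], [310, 234], [338, 233], [338, 214], [328, 213], [329, 222], [321, 224], [321, 212]]
[500.3 238.8] 4147.5 [[563, 206], [538, 194], [505, 243], [444, 219], [431, 244], [513, 277]]
[323.6 166.1] 3615.5 [[271, 149], [273, 179], [307, 179], [308, 192], [338, 196], [340, 179], [375, 178], [376, 148]]
[139.5 163.7] 4073.0 [[85, 115], [74, 140], [195, 212], [207, 190]]
[566.2  14.5] 793.5 [[547, 4], [542, 21], [585, 26], [590, 8]]
[[284.0, 143.0], [284.0, 165.0], [309.4, 165.0], [311.6, 205.0], [332.0, 205.0], [332.0, 165.0], [358.0, 165.0], [358.0, 143.0]] [[270.2, 148.0], [272.6, 179.0], [309.0, 179.0], [309.0, 191.5], [337.7, 195.8], [339.6, 179.0], [375.0, 179.0], [375.0, 148.0]]
[[ 576.8  -95.7   28.8]
 [ 550.8  -96.4   12.7]
 [ 554.4 -124.7   14.1]
 [ 764.3 -131.1  831.5]
 [ 797.   -75.   948.5]
 [ 558.5 -148.6   20.4]
 [ 561.1 -176.7   16.8]
 [ 583.8 -174.4    7.2]] [ 0.9  0.3  1.3 10.7 17.5  0.5  0.   0.2]
plane from w2 at 18:
 [[ 575.7  -93.8   18. ]
 [ 552.   -97.3   18. ]
 [ 555.3 -125.4   18. ]
 [ 545.3 -126.5   18. ]
 [ 544.5 -149.4   18. ]
 [ 558.1 -149.1   18. ]
 [ 561.3 -176.5   18. ]
 [ 584.9 -172.4   18. ]]
w1:
 [[ 575.3  -94.8   18. ]
 [ 551.8  -96.8   18. ]
 [ 555.1 -124.2   18. ]
 [ 510.2 -131.5   18. ]
 [ 512.9 -154.4   18. ]
 [ 558.  -148.5   18. ]
 [ 561.3 -176.6   18. ]
 [ 584.6 -172.9   18. ]]
top x side, tee / sample: (array([[ 551.41221564, -135.77211284,   17.79024775],
       [ 567.53805911,  340.20500768,   16.13037305]]), array([5.29573732, 1.74649286]))
```

View pics/w2.png

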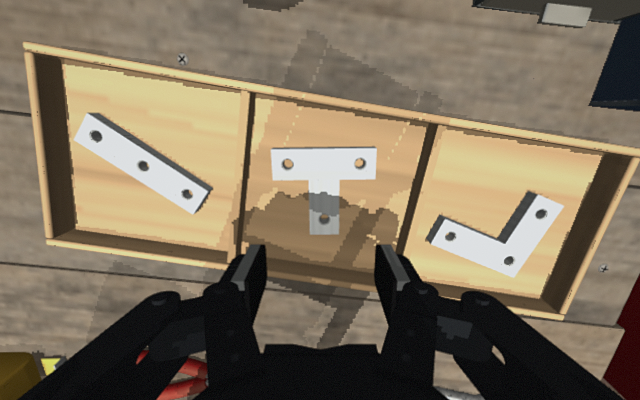

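This view shows the tee's corners at (270..375, 148..179), and the robot's shadow across the stem. Its top is about 17–18 mm high from two wrist views and from top plus side. The grasp point on the stem is (540.4,-138.2).

Emit:
{"api": "shift_gripper", "payload": {"rows": "0,0,0,0,0,0 | 0,0,0,0,0,0", "finger_gap": 50}}

```text
time: 2.28
tool_pos: [539.4, -138.7, 112.3]
orientation: [0.001, 0.998, 0.058, 0.001]
wrist_force: [0.1, -0.4, 0.7]
grip_width: 50.2
finger_force: 0.0
```

```bash
python3 -c "
from vis import *
delta([540.4,-138.2,40],1.688)"
```

```text
t 2.2833 tcp [ 539.4 -138.7  112.3] z [ 0.003 -0.001 -1.   ] delta [ 0.8 -0.4 72.3] -0.001 j6 1.13
```

To row units: 25 mm is 0.025, 2.6 mm is 0.0026.

Emit:
{"api": "shift_gripper", "payload": {"rows": "0.0026,0.0005,0.025,0,0,0 | 0,0,0.025,0,0,0 | 0,0,0.02,0,0,0 | 0,0,0,0,0,0 | 0,0,0,0,0,0"}}

```text
time: 2.7
tool_pos: [541.1, -138.4, 41.4]
orientation: [0.0, 0.998, 0.058, 0.0]
wrist_force: [0.5, 0.3, 0.3]
grip_width: 50.1
finger_force: 0.0
```

Emit:
{"api": "shift_gripper", "payload": {"rows": "0,0,0,0,0,0 | 0,0,0,0,0,0 | 0,0,0,0,0,0"}}

```text
time: 2.95
tool_pos: [542.0, -138.7, 42.3]
orientation: [0.001, 0.998, 0.058, 0.002]
wrist_force: [-0.5, 0.5, 0.5]
grip_width: 50.1
finger_force: 0.0
```

```bash
python3 -c "
from vis import *
delta([540.4,-138.2,9.5],1.688)"
```

```text
t 2.95 tcp [ 542.  -138.7   42.3] z [ 0.0034 -0.0011 -1.    ] delta [-1.7 -0.7 32.8] -0.001 j6 1.13
```

To row units: 10 mm is 0.01, 6 mm is 0.006.

Emit:
{"api": "shift_gripper", "payload": {"rows": "-0.0005,0,0.01,0,0,0 | 0,0,0.01,0,0,0 | 0,0,0.006,0,0,0 | 0,0,0.005,0,0,0 | 0,0,0,0,0,0"}}

```text
time: 3.37
tool_pos: [538.9, -137.8, 7.8]
orientation: [-0.001, 0.998, 0.058, -0.002]
wrist_force: [-0.5, 0.5, -0.3]
grip_width: 50.0
finger_force: 0.0
```

Emit:
{"api": "shift_gripper", "payload": {"rows": "0,0,0,0,0,0 | 0,0,0,0,0,0 | 0,0,0,0,0,0"}}

```text
time: 3.62
tool_pos: [540.4, -138.3, 9.6]
orientation: [0.0, 0.998, 0.058, 0.0]
wrist_force: [0.2, -1.1, 0.2]
grip_width: 50.0
finger_force: 0.0
```

```bash
python3 -c "
from vis import *
delta([540.4,-138.2,9.5],1.688)"
```

```text
t 3.6167 tcp [ 540.4 -138.3    9.6] z [ 4.e-04 -1.e-04 -1.e+00] delta [ 0.  -0.1  0.1] -0.001 j6 1.13
```

Emit:
{"api": "shift_gripper", "payload": {"rows": "0,0,0,0,0,0 | 0,0,0,0,0,0 | 0,0,0,0,0,0 | 0,0,0,0,0,0 | 0,0,0,0,0,0", "finger_gap": 10}}

```text
time: 4.03
tool_pos: [540.4, -138.4, 10.1]
orientation: [0.0, 0.998, 0.058, 0.0]
wrist_force: [-0.5, 0.4, 5.5]
grip_width: 21.9
finger_force: 59.3
```

Emit:
{"api": "shift_gripper", "payload": {"rows": "0,0,0,0,0,0 | 0,0,0,0,0,0 | 0,0,0,0,0,0"}}

```text
time: 4.28
tool_pos: [540.4, -138.4, 10.1]
orientation: [0.0, 0.998, 0.058, 0.0]
wrist_force: [-0.6, -0.2, 6.2]
grip_width: 21.7
finger_force: 59.3
```

Run:
```python
from vis import *
# tray in the top picture: wood-rim edges vs floor, corner pixels by eye box; print bright-floor polygon
t=cv2.imread("pics/top0.png"); ct=camrig.calibration("top")
h=cv2.cvtColor(t,cv2.COLOR_BGR2HSV); print(h[240,185:215:10].tolist(),h[240,150:156:3].tolist())
cv2.imwrite("pics/tray.png",cv2.resize(t[135:280,155:245],None,fx=4,fy=4,interpolation=cv2.INTER_CUBIC))
```

```text
[[20, 117, 185], [21, 114, 190], [20, 113, 189]] [[17, 87, 126], [16, 84, 131]]
```

View pics/tray.png

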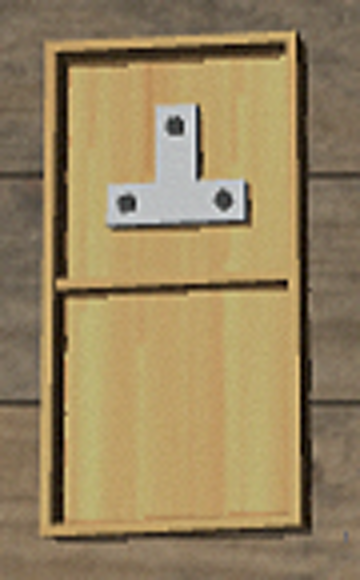

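The crop shows the tray's rim corners at (44,45), (298,32), (302,525) and (44,535), with the near place empty. The tee is gripped at 21.7 mm with 59 N. I lift it and work out the tray's pose.

To row units: -30 mm is -0.03, -20 mm is -0.02.

Emit:
{"api": "shift_gripper", "payload": {"rows": "0,0,-0.015,0,0,0 | 0,0,-0.03,0,0,0 | 0,0,-0.03,0,0,0 | 0,0,-0.03,0,0,0 | 0,0,-0.02,0,0,0"}}

```text
time: 4.7
tool_pos: [540.8, -138.5, 136.8]
orientation: [0.0, 0.998, 0.058, 0.001]
wrist_force: [0.0, -0.0, -1.4]
grip_width: 22.0
finger_force: 59.2
```

Run:
```python
from vis import *
ct,cs=camrig.calibration("top"),camrig.calibration("side")
p=np.array([[44,45],[298,32],[302,525],[44,535]])/4-.375+[155,135]
s=np.array([[214.5,274],[237.5,233],[351,248],[340.5,292]])  # side rim corners, order: farL, farR, nearR, nearL below
s=s[[0,1,2,3]]
X=plane(ct,p,30); print(X.round(1)); 
e=lambda a:np.linalg.norm(a).round(1); print(e(X[0]-X[1]),e(X[3]-X[2]),e(X[0]-X[3]),e(X[1]-X[2]))
print(tri(ct,p,cs,s))
ax=(X[0]+X[1]-X[2]-X[3])[:2]; a=np.arctan2(ax[1],ax[0]); c=X.mean(0)[:2]; print("yaw",a,"centre",c,"near",c-70*np.array([np.cos(a),np.sin(a)]))
```

```bash
python3 look.py w3
```

```text
[[644.2 416.8  30. ]
 [651.8 269.   30. ]
 [366.9 257.   30. ]
 [361.1 400.8  30. ]]
148.0 143.9 283.6 285.2
(array([[643.21403517, 419.20491799,  16.81082289],
       [654.62565898, 270.68248171,  21.90015665],
       [366.63971393, 256.98694191,  30.16142201],
       [359.00101886, 401.50945517,  26.63996844]]), array([9.88313634, 0.64265173, 0.46498514, 4.50054066]))
yaw 0.04921932353820981 centre [505.96870583 335.90866144] near [436.05347768 332.46469971]
t 4.75 tcp [ 543.1 -139.2  140.2] z [ 0.0083 -0.0028 -1.    ] delta [ -4.4  -2.1 -59.8] -0.0 j6 1.13
[318.9 308.7] 754.5 [[297, 299], [299, 318], [343, 317], [343, 301]]
[170.1 261. ] 926.0 [[125, 257], [128, 264], [176, 263], [209, 272], [215, 261], [176, 255], [178, 260], [165, 262], [161, 255], [170, 254], [134, 248], [137, 254]]
[475.5 233.3] 3240.5 [[530, 204], [507, 194], [480, 237], [427, 215], [415, 238], [489, 267]]
[320.5 209.4] 7403.0 [[233, 189], [238, 236], [295, 236], [279, 233], [301, 223], [360, 235], [403, 234], [406, 187]]
[158.7 167.9] 3120.0 [[113, 124], [103, 148], [207, 209], [215, 189]]
[523.8  41.2] 543.5 [[507, 33], [504, 46], [540, 51], [544, 36]]
[621.8   6.3] 451.0 [[601, 8], [639, 15], [639, 0], [604, 0]]
```

View pics/w3.png

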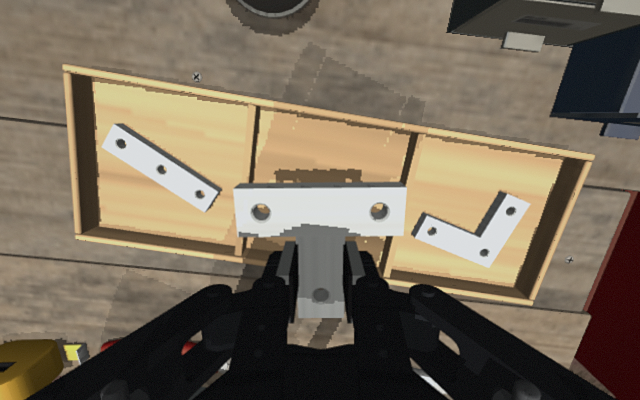

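The tee hangs level in the fingers, the crossbar at (233..406, 187..236), and the other two brackets have not moved. I carry it over to the tray.

To row units: -36.9 mm is -0.0369, -4.1 mm is -0.0041.

Emit:
{"api": "shift_gripper", "payload": {"rows": "-0.0041,-0.0369,0,0,0,0 | -0.0041,-0.0369,0,0,0,0 | -0.0041,-0.0369,0,0,0,0 | -0.0041,-0.0369,0,0,0,0 | -0.0041,-0.0369,0,0,0,0"}}

```text
time: 5.17
tool_pos: [497.2, 43.9, 133.8]
orientation: [-0.0, 0.998, 0.057, -0.001]
wrist_force: [0.2, 0.3, -1.5]
grip_width: 21.6
finger_force: 59.2
```

Emit:
{"api": "shift_gripper", "payload": {"rows": "-0.0041,-0.0369,0,0,0,0 | -0.0041,-0.0369,0,0,0,0 | -0.0041,-0.0369,0,0,0,0 | -0.0041,-0.0369,0,0,0,0 | -0.0041,-0.0369,0,0,0,0"}}

```text
time: 5.58
tool_pos: [455.5, 225.0, 133.8]
orientation: [0.0, 0.998, 0.058, -0.0]
wrist_force: [0.0, 0.2, -1.1]
grip_width: 21.9
finger_force: 59.2
```

Emit:
{"api": "shift_gripper", "payload": {"rows": "-0.0041,-0.0369,0,0,0,0 | -0.0041,-0.0369,0,0,0,0 | -0.0041,-0.0369,0,0,0,0 | 0,0,0,0,0,0.0433 | 0,0,0,0,0,0"}}

```text
time: 6.0
tool_pos: [430.6, 334.0, 133.6]
orientation: [0.0, 1.0, 0.025, -0.0]
wrist_force: [-0.3, 0.1, -1.2]
grip_width: 22.0
finger_force: 59.4
```

Emit:
{"api": "shift_gripper", "payload": {"rows": "0,0,0,0,0,0 | 0,0,0,0,0,0 | 0,0,0,0,0,0 | 0,0,0,0,0,0"}}

```text
time: 6.33
tool_pos: [432.0, 330.9, 134.4]
orientation: [0.0, 1.0, 0.023, -0.0]
wrist_force: [0.3, 0.7, -0.6]
grip_width: 21.8
finger_force: 59.4
```

```bash
python3 look.py w4; python3 -c "
from vis import *
delta([431,332.3,60],1.62)"
```

```text
t 6.3833 tcp [432.1 331.  134.5] z [-1.e-04 -2.e-04 -1.e+00] delta [ 84.  472.9 -65.4] -0.07 j6 2.1
[ 75.3 266.5] 1250.0 [[27, 246], [119, 295], [124, 288], [36, 239]]
[320.  230.9] 11717.5 [[233, 189], [237, 236], [296, 237], [298, 317], [344, 316], [346, 235], [403, 235], [406, 186]]
[70.5 76.1] 3531.5 [[88, 25], [58, 33], [45, 28], [48, 36], [0, 53], [1, 60], [83, 31], [63, 47], [92, 58], [102, 70], [94, 85], [51, 85], [27, 68], [12, 76], [33, 78], [54, 108], [0, 127], [20, 124], [0, 143], [54, 113], [126, 86]]
[195.3  72. ] 3221.5 [[197, 20], [191, 40], [178, 32], [171, 36], [184, 53], [170, 60], [157, 53], [178, 83], [198, 91], [186, 100], [174, 86], [161, 85], [170, 99], [159, 105], [188, 107], [180, 124], [189, 114], [224, 110], [223, 101], [211, 100], [218, 90], [222, 95], [221, 84], [214, 88], [207, 80], [221, 77], [218, 42], [211, 42], [216, 32], [205, 33]]
[318.1  38. ] 4354.5 [[266, 27], [268, 61], [369, 61], [370, 27], [335, 27], [334, 0], [302, 0], [301, 27]]
t 6.3833 tcp [432.1 331.  134.5] z [-1.e-04 -2.e-04 -1.e+00] delta [-1.  -1.4 74.5] -0.003 j6 2.1
```

View pics/w4.png

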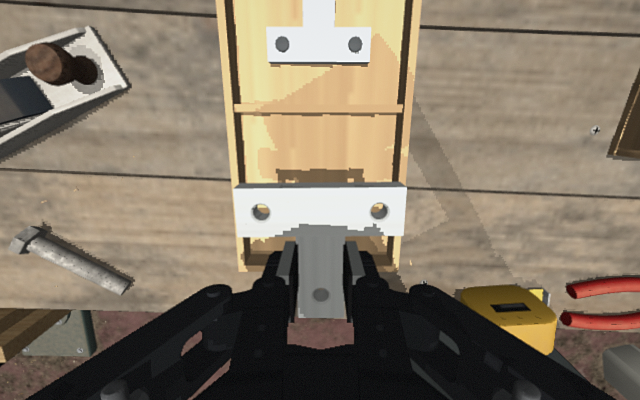

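Wrist view: the tee is over the near place. The divider's top edge runs from (235,107) to (403,110), the near-left rim corner is at (239,271) and the sample's bar bottom edge at row 62. I go down to a second view.

Run:
```python
from vis import *
c=np.load("pics/w4.npz")
print(plane(c,[[235,104],[403,104],[239,271]],30).round(1),plane(c,[[268,61],[369,61]],18).round(1))
```

```text
[[508.6 400.5  30. ]
 [514.6 269.8  30. ]
 [362.8 401.9  30. ]] [[542.1 376.7  18. ]
 [545.7 297.4  18. ]]
```

Emit:
{"api": "shift_gripper", "payload": {"rows": "-0.001,-0.0014,0.025,0,0,0 | 0,0,0.025,0,0,0 | 0,0,0.022,0,0,0 | 0,0,0,0,0,0 | 0,0,0,0,0,0"}}

```text
time: 6.8
tool_pos: [430.1, 332.3, 61.7]
orientation: [0.001, 1.0, 0.024, -0.001]
wrist_force: [0.8, 0.3, -0.2]
grip_width: 21.9
finger_force: 59.3
```

Emit:
{"api": "shift_gripper", "payload": {"rows": "0,0,0,0,0,0 | 0,0,0,0,0,0 | 0,0,0,0,0,0"}}

```text
time: 7.05
tool_pos: [431.9, 334.0, 64.0]
orientation: [-0.001, 1.0, 0.024, 0.001]
wrist_force: [0.2, -0.4, -0.7]
grip_width: 22.2
finger_force: 59.3
```

```bash
python3 look.py w5; python3 -c "
from vis import *
delta([431,332.3,10],1.62)"
```

```text
t 7.1 tcp [431.6 334.   63.9] z [ 0.0023  0.0015 -1.    ] delta [  84.1  475.8 -136.6] -0.068 j6 2.1
[ 32.6 326.7] 1098.0 [[0, 303], [0, 321], [62, 348], [69, 341], [67, 334]]
[319.8 230.7] 11673.0 [[406, 187], [235, 187], [237, 236], [295, 236], [298, 317], [342, 317], [344, 237], [403, 235]]
[81.8 55.2] 569.0 [[91, 22], [86, 42], [93, 51], [54, 50], [83, 71], [97, 67], [88, 58], [96, 47], [105, 56], [109, 51], [91, 43]]
[323.7  20.4] 5914.0 [[250, 0], [253, 41], [394, 41], [397, 0]]
[152.4  58.4] 5367.5 [[118, 5], [118, 17], [125, 23], [135, 18], [143, 27], [129, 36], [123, 32], [122, 42], [116, 30], [104, 35], [119, 45], [112, 53], [125, 55], [134, 73], [160, 87], [139, 96], [127, 75], [118, 79], [110, 73], [123, 90], [116, 93], [121, 98], [94, 93], [94, 101], [126, 105], [137, 99], [148, 113], [171, 118], [176, 107], [189, 106], [191, 112], [190, 96], [177, 96], [171, 88], [176, 82], [189, 87], [187, 69], [184, 80], [173, 73], [179, 64], [186, 67], [182, 22], [164, 14], [167, 0], [153, 3], [150, 15], [141, 15], [129, 0], [127, 7]]
[24.  52.5] 2455.0 [[0, 0], [0, 33], [27, 56], [25, 68], [0, 74], [0, 96], [59, 77], [10, 0]]
t 7.1 tcp [431.6 334.   63.9] z [ 0.0023  0.0015 -1.    ] delta [-0.8  1.7 53.9] -0.001 j6 2.1
```

View pics/w5.png

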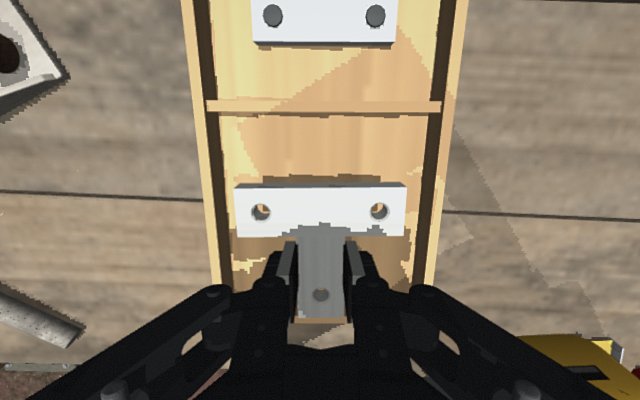

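Wrist view: the tee's crossbar is at (235..406, 187..236), inside the place and parallel to the divider at row 101. The sample's edge is at row 41.

Run:
```python
from vis import *
a,b=np.load("pics/w4.npz"),np.load("pics/w5.npz")
X,g=tri(a,[[268,61],[369,61],[235,104],[403,104]],b,[[253,41],[394,41],[206,101],[441,101]]); print("sample top x2, rim x2",X.round(1).tolist(),g.round(1))
```

```text
sample top x2, rim x2 [[541.9, 376.8, 18.1], [546.3, 297.0, 14.6], [508.3, 399.2, 35.1], [514.8, 268.0, 22.9]] [0.3 0.1 0.3 0.1]
```

Emit:
{"api": "shift_gripper", "payload": {"rows": "0.0005,0.0005,0.015,0,0,0 | 0,0,0.012,0,0,0 | 0,0,0.01,0,0,0 | 0,0,0.008,0,0,0 | 0,0,0.004,0,0,0"}}

```text
time: 7.52
tool_pos: [430.9, 332.8, 12.7]
orientation: [0.0, 1.0, 0.024, -0.0]
wrist_force: [-0.1, -0.2, -1.4]
grip_width: 22.5
finger_force: 59.4
```

Emit:
{"api": "shift_gripper", "payload": {"rows": "0,0,0,0,0,0 | 0,0,0,0,0,0 | 0,0,0,0,0,0 | 0,0,0,0,0,0"}}

```text
time: 7.85
tool_pos: [431.7, 333.2, 14.0]
orientation: [-0.0, 1.0, 0.024, 0.0]
wrist_force: [-0.7, 0.6, -1.3]
grip_width: 22.0
finger_force: 59.4
```

```bash
python3 -c "
from vis import *
delta([432,331.8,10],1.62)"
```

```text
t 7.85 tcp [431.7 333.2  14. ] z [ 9.e-04  6.e-04 -1.e+00] delta [0.3 1.4 4. ] -0.001 j6 2.1
```

Sample top measures about 16–18 mm and the rim about 29 mm, so the tray floor is at 6 mm. I lower until contact.

To row units: 2 mm is 0.002, 1.5 mm is 0.0015.

Emit:
{"api": "shift_gripper", "payload": {"rows": "0,0.001,0.002,0,0,0 | 0,0,0.0015,0,0,0 | 0,0,0,0,0,0 | 0,0,0,0,0,0 | 0,0,0,0,0,0"}}

```text
time: 8.27
tool_pos: [431.5, 332.0, 10.1]
orientation: [-0.0, 1.0, 0.024, 0.0]
wrist_force: [0.5, -1.2, 0.5]
grip_width: 21.8
finger_force: 59.5
```

Emit:
{"api": "shift_gripper", "payload": {"rows": "0,0,0,0,0,0 | 0,0,0,0,0,0 | 0,0,0,0,0,0"}}

```text
time: 8.52
tool_pos: [431.5, 332.0, 10.2]
orientation: [-0.0, 1.0, 0.024, 0.0]
wrist_force: [0.1, -0.4, 1.1]
grip_width: 21.7
finger_force: 59.6
```

Emit:
{"api": "shift_gripper", "payload": {"rows": "0,0,0,0,0,0 | 0,0,0,0,0,0 | 0,0,0,0,0,0 | 0,0,0,0,0,0 | 0,0,0,0,0,0", "finger_gap": 48}}

```text
time: 8.93
tool_pos: [431.2, 331.9, 10.0]
orientation: [0.0, 1.0, 0.024, -0.0]
wrist_force: [-0.5, -0.6, -0.1]
grip_width: 48.0
finger_force: 0.0
```

Emit:
{"api": "shift_gripper", "payload": {"rows": "0,0,-0.01,0,0,0 | 0,0,-0.02,0,0,0 | 0,0,-0.03,0,0,0 | 0,0,-0.04,0,0,0 | 0,0,-0.04,0,0,0"}}

```text
time: 9.35
tool_pos: [430.3, 331.3, 151.4]
orientation: [0.001, 1.0, 0.024, -0.001]
wrist_force: [0.5, -0.3, 0.3]
grip_width: 47.9
finger_force: 0.0
```

Emit:
{"api": "shift_gripper", "payload": {"rows": "0,0,-0.02,0,0,0 | 0,0,0,0,0,0 | 0,0,0,0,0,0 | 0,0,0,0,0,0 | 0,0,0,0,0,0"}}

```text
time: 9.77
tool_pos: [430.1, 331.2, 168.7]
orientation: [0.001, 1.0, 0.024, -0.001]
wrist_force: [-0.7, 0.2, -0.2]
grip_width: 47.9
finger_force: 0.0
```

```bash
python3 look.py w6 | tail -8
```

Run:
```python
from vis import *
t=camrig.camera("top"); cv2.imwrite("pics/top2.png",t)
```

```text
[ 67.6 330.8] 1551.5 [[85, 301], [31, 345], [90, 345]]
[100.7 248.5] 1033.5 [[58, 230], [139, 275], [143, 269], [65, 224]]
[615.3 170.2] 1198.5 [[591, 154], [601, 172], [590, 184], [639, 186], [639, 177], [628, 178], [639, 158]]
[319.1 170.3] 3061.0 [[359, 146], [277, 148], [279, 172], [307, 173], [308, 215], [331, 214], [331, 172], [359, 171]]
[73.6 90.2] 4211.5 [[128, 36], [81, 36], [79, 44], [27, 66], [0, 55], [12, 72], [0, 88], [51, 58], [111, 38], [94, 52], [119, 62], [128, 74], [114, 86], [83, 85], [65, 69], [47, 78], [63, 77], [84, 106], [19, 128], [0, 126], [0, 134], [10, 138], [0, 151], [12, 161], [31, 141], [81, 113], [148, 87], [123, 44]]
[210.8  74.9] 2817.0 [[209, 28], [206, 48], [193, 38], [188, 44], [202, 57], [186, 62], [177, 56], [187, 66], [183, 72], [210, 96], [196, 98], [189, 84], [180, 87], [184, 98], [166, 97], [189, 106], [198, 101], [210, 113], [217, 107], [235, 111], [230, 39], [221, 40]]
[318.7  41.2] 3716.0 [[273, 34], [275, 65], [364, 64], [365, 35], [332, 33], [333, 0], [305, 0], [304, 34]]
[134.3   6.5] 760.0 [[77, 0], [84, 12], [103, 13], [107, 7], [117, 14], [125, 3], [149, 3], [153, 17], [168, 16], [175, 0], [115, 0], [111, 9], [98, 5], [103, 0], [87, 7], [86, 0]]
```

View pics/w6.png

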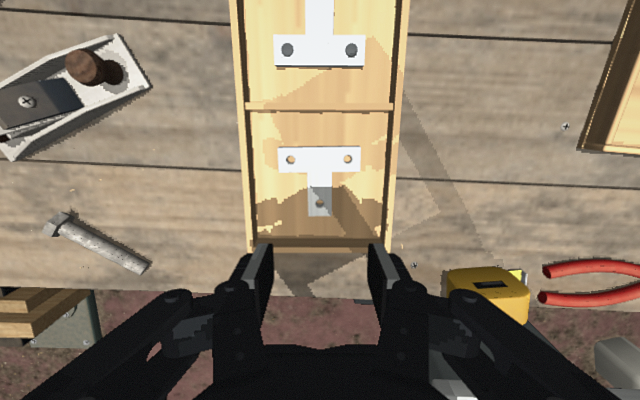

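The tee lies flat and centred in the near place, corners at (277..359, 146..172) and stem end at row 215. The gripper is clear of everything.

Run:
```python
from vis import *
c=np.load("pics/w6.npz"); print(plane(c,[[277,147],[359,147],[308,215],[331,214]],18).round(1).tolist())
print(ticket.sign_off())
```

```text
[[469.4, 374.2, 18.0], [473.1, 295.3, 18.0], [401.6, 341.9, 18.0], [403.8, 318.3, 18.0]]
the job is handed in; nothing more can be done
None
```

The tee bracket lies flat and centred in the tray's near place (stem toward the robot, opposite to the sample's), I left the other two brackets untouched, and the job is handed in at about 10 s with no verdict shown.

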